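# Get the salt out from behind the tins

## Task

The salt box is tucked in behind the two taller tins on the spice stand: first stand both tins in the steel tray, leaving the salt box where it is, then take the salt box out and stand it in the middle of the round wooden board while the tins wait in the tray. Then put the tins back, each in the middle of its own cork coaster, the round one on the round coaster and the square one on the square coaster, squared up with it. Set everything down upright without dropping it, and leave the mortar, the saucepan lid and the tongs alone.

Things in the scene. Friction and masses are not known exactly. Their poses are not given: they have to be found in the camera images.
- round_can_center (a point): Centre of the round tin, half-way up: a plain aluminium cylinder 60 mm in diameter and 90 mm tall with a steel lid of the same diameter, about 320 g. The point lies 45 mm above its underside; z is up its axis. Grip it by its upper half, about 20 mm above this point: gripped lower, its top can strike the gripper's body. At the start it stands on the round coaster.
- square_tin_center (a point): Centre of the square tin, half-way up: an aluminium square tin 60 x 60 mm, 78 mm tall, with a round steel cap 48 mm across and 12 mm high on top (90 mm in all), about 350 g. The point lies 45 mm above its underside; x and y are square to its sides, z is up. Grip it by its upper half, about 20 mm above this point: gripped lower, its top can strike the gripper's body. At the start it stands on the square coaster, squared up with it.
- salt_box_center (a point): Centre of the salt box, half-way up: a low white plastic box, grey flip-top lid shut, 90 mm along its x, 44 mm along its y, 38 mm tall, about 180 g. The point is 19 mm above its underside; x, y are square to its sides, z up. It starts on the spice stand (top 12 mm above the counter), between and behind the tins, its length away from the robot, about 14 mm from each tin: too little for a finger.
- round_coaster: Fixed round cork coaster, 78 mm in diameter, 4 mm thick, on the wooden spice stand. Origin at the centre of its underside, 12 mm above the counter, so its top is 16 mm above the counter. The stand is a wooden board 155 x 230 x 12 mm with a 10 mm high lip along its rear edge; the coasters sit side by side in its front half, 132 mm between centres, the round one to the left or to the right.
- square_coaster: Fixed square cork coaster, 76 x 76 mm, 4 mm thick, beside the round one on the spice stand. Origin at the centre of its underside, 12 mm above the counter (top 16 mm above it); x and y are square to its sides, and one of its sides faces the round coaster.
- tray: Fixed rectangular steel tray for parking the tins, 240 mm along its x, 140 mm along its y, with a floor 3 mm thick and a rim 12 mm high and 3 mm thick. Origin at the centre of its underside, on the counter. It lies on one side of the spice stand, left or right. There is room in it for both tins side by side along x.
- board: Fixed small round wooden board, 160 mm in diameter, 12 mm thick, with a short 30 mm wide grip sticking out 40 mm towards its -x. Origin at the centre of the disc's underside, on the counter. It lies on the other side of the stand from the tray.
- mortar: Bystander: loose white ceramic mortar, 110 mm across, 70 mm tall, beyond the stand. Origin at the centre of its underside.
- pan_lid: Bystander: loose aluminium saucepan lid, 160 mm across, 39 mm tall with its black knob, lying on the counter beyond the stand. Origin at the centre of its underside.
- tongs: Bystander: loose stainless tongs about 240 mm long along their x, 80 mm wide at the tips (+x end), 11 mm tall, lying on the counter beyond the stand. Origin at their middle, on the underside.
Not all that is in view belongs to the job. What is shaped like the part that bears square_tin_center but blue is not meant.

How it is judged:
On the way, in this order (a step that is already met when the one before it is completed fails the run):
1. both tins stand upright in the steel tray, let go, while the salt box has not left its place (angle between each of round_can_center, square_tin_center's own z axis and vertical below 0.12 rad and linear speed of each of round_can, square_tin below 0.03 m/s and contact force between the fingers and round_can below 0.2 N and z of each of round_can_center, square_tin_center in the frame of tray below 0.055 m and x of round_can_center in the frame of tray between -0.095 and 0.095 m and y of round_can_center in the frame of tray between -0.045 and 0.045 m and contact force between the fingers and square_tin below 0.2 N and x of square_tin_center in the frame of tray between -0.095 and 0.095 m and y of square_tin_center in the frame of tray between -0.045 and 0.045 m and distance of salt_box_center from where it was at the start of the episode below 0.025 m), for 0.2 s.
2. the salt box stands on the middle of the round board, let go, while both tins stand in the tray (angle between each of salt_box_center, round_can_center, square_tin_center's own z axis and vertical below 0.12 rad and linear speed of each of salt_box, round_can, square_tin below 0.03 m/s and contact force between the fingers and salt_box below 0.2 N and horizontal distance between salt_box_center and board below 0.015 m and z of salt_box_center in the frame of board below 0.036 m and contact force between the fingers and round_can below 0.2 N and z of each of round_can_center, square_tin_center in the frame of tray below 0.055 m and x of round_can_center in the frame of tray between -0.095 and 0.095 m and y of round_can_center in the frame of tray between -0.045 and 0.045 m and contact force between the fingers and square_tin below 0.2 N and x of square_tin_center in the frame of tray between -0.095 and 0.095 m and y of square_tin_center in the frame of tray between -0.045 and 0.045 m), for 0.2 s.
At the end, for the whole second after the job is handed in: Salt box upright on the round board, within 15 mm of its centre; round tin upright on the round coaster and square tin on the square coaster, each within 12 mm of its centre, the square tin squared up to 0.25 rad (any side to any side); all let go and at rest (angle between each of salt_box_center, round_can_center, square_tin_center's own z axis and vertical below 0.12 rad and linear speed of each of salt_box, round_can, square_tin below 0.03 m/s and contact force between the fingers and salt_box below 0.2 N and horizontal distance between salt_box_center and board below 0.015 m and z of salt_box_center in the frame of board below 0.036 m and contact force between the fingers and round_can below 0.2 N and horizontal distance between round_can_center and round_coaster below 0.012 m and z of round_can_center in the frame of round_coaster below 0.054 m and contact force between the fingers and square_tin below 0.2 N and horizontal distance between square_tin_center and square_coaster below 0.012 m and z of square_tin_center in the frame of square_coaster below 0.054 m and (angle between the x axis of square_tin_center and the x axis of square_coaster, either way round below 0.25 rad or angle between the x axis of square_tin_center and the y axis of square_coaster, either way round below 0.25 rad)); the robot touches nothing.
It fails at once if the mortar, the saucepan lid or the tongs are shoved by more than 20 mm (distance of any of mortar, pan_lid, tongs from where it was at the start of the episode above 0.02 m).
It fails at once if a tin or the salt box is tipped over (angle between any of round_can_center, square_tin_center, salt_box_center's own z axis and vertical above 0.7 rad).
It fails at once if a tin or the salt box is dropped (falls free by more than about 12 mm) or thrown ((contact force between the fingers and round_can below 0.05 N and linear speed of round_can above 0.5 m/s) or (contact force between the fingers and square_tin below 0.05 N and linear speed of square_tin above 0.5 m/s) or (contact force between the fingers and salt_box below 0.05 N and linear speed of salt_box above 0.5 m/s)).
It also fails if it takes over 131 s, if anything falls off the work surface, if the arm or the gripper's body presses on something with over 40 N, if the wrist force passes 120 N, or if a joint passes its speed limit or range.

## Robot

A 7-joint arm with a two-finger parallel gripper is mounted at the origin on the work surface. World frame = base frame: x ahead of the robot, y to its left, z up, the work surface at z = 0. Lengths are in m, angles in rad, forces in N, time in s.
With the tool pointing down it reaches from about 0.425 to 0.875 m from the base axis. Payload 4.7 kg.
Tool frame: the origin (TCP) lies at the very end of the fingers, on their centre line; the grasp point (between the pads) lies bot.grip_point_offset behind it (bot.grip_point_offset is the distance from the TCP to the grasp point, in m); z points along the fingers, x is the direction in which the jaws open and shut, and the axes are right-handed (so a half turn about z gives the same grasp; the last joint's range is limited). The gripper opens to 85 mm and grips with 20 to 120 N. Pads are 22 mm wide; open, the fingers measure 114 mm over their backs; the gripper's body (76 mm by 85 mm) begins 54 mm behind the grasp point. The pads swing forward as they close: fully open they stand 13 mm farther back than shut.
Start: joints at [-1.204, 0.321, -0.07, 1.45, 0.023, 1.371, -0.057], TCP at [0.225, 0.61, 0.231] pointing down, gripper open.
Joint ranges: [-2.86, 2.86], [-0.3, 2.09], [-1.38, 1.24], [0.06, 2.45], [-1.56, 4.7], [0.09, 2.05], [-2.69, 2.69]. Speed limits (rad/s): [2.57, 2.57, 3.14, 3.14, 3.14, 3.14, 3.14].

## Interface

Orientations are given as a rotation vector (axis times angle).
In Python, from bench import telemetry, eyes, ticket, bot gives the robot as it stands.
- The arm moves only by the shell command python3 -m jog 'ROWS'. ROWS is JSON, a list that holds one entry, the list of rows, each a list of 7 numbers: the shift along the world's x, y, z in m, then the turn, a rotation vector about the world's x, y, z in degrees, then the closure, from -1 (fully open) to 1 (shut). In form: [[[dx, dy, dz, wx, wy, wz, grip], ...]]. A call has 1 to 8 rows; each row is the pose to reach, as a shift and turn from the pose commanded when the call began; what a row does not reach only later rows make up. A row lasts 1/8 s, in which the tool goes at most 62.5 mm and 10.7 degrees, less where a joint would pass 70% of its speed; a pose out of reach is approached as far as the arm can. A call with a gripper value outside its range is refused whole. The fingers move at their own pace and stop on an object; the grip force is fixed at half the most. Time passes only in rows, so rows that repeat a pose let the fingers close. It gives the time, the measured TCP pose, the force and the opening at its end, in the units of the state.
- telemetry.state(): the state, without advancing time (a new reading comes with each control period).
- eyes.snapshot(name): name is "side" or "top" or "wrist"; returns the picture (420x560x3 uint8, blue, green, red); there is no depth.
- eyes.camera_info(name): a dict with "K" (3x3 intrinsics, pixels), "rvec" (rotation vector, rad) and "tvec" (3), from world to camera coordinates, as OpenCV has them; the wrist camera has in their place "hand_eye" (4x4, takes a point from camera to tool coordinates, whose origin is the TCP and whose axes are the tool frame's). Camera axes: x right, y down, z forward; pixel columns grow to the right and rows downward; lengths in m; the calibration is good to about 2 mm. The wrist camera is an equidistant fisheye: a pixel r from the principal point sees the ray r / f radians off the axis. A picture is of the moment at which its call begins: read the wrist's pose just before it. camera_info takes no time and is no camera call.
- ticket.finish_job(): hands the job in, once; it reports no verdict.
The state is a dict: "time": time; "joints": joint angles; "dq": joint speeds; "effort": joint torques, N m; "ee_pos": TCP position; "eef_rot": TCP orientation; "wrist_force": force on the tool from outside, world axes, zero at the start; "ft_torque": the same for the moment, N m; "gripper_width": opening from 0.0 (shut) to 1.0 (fully open).
Only numpy, scipy, OpenCV 4.12 (cv2) and the standard library are available. Lean on these libraries where they do the work, as an engineer would, in place of code of your own. Each camera call takes 0.05 s, during which the arm holds its last target.

## Working session

There is one attempt and no reset: what is moved stays moved. The work goes in short steps, Python scripts to look and compute and a shell command to move; the robot and the scene stay as the last step left them, time stands still between calls to the robot, and variables do not carry over. Pictures are saved under pics/ and viewed, and the job is handed in when it is done.

```bash
ls; mkdir -p pics; python3 - <<'E'
from bench import telemetry, eyes, bot
import cv2
s=telemetry.state();print(s, bot.grip_point_offset)
for n in("side","top","wrist"):
    cv2.imwrite(f"pics/{n}0.png",eyes.snapshot(n)); print(n,eyes.camera_info(n))
E
```

```text
pics
{'time': 0.0, 'joints': array([-1.20390687,  0.32181193, -0.07006623,  1.45169333,  0.02259129,
        1.3708178 , -0.05689891]), 'dq': array([-0.00063594,  0.00036511,  0.00032065,  0.00057197,  0.00023686,
       -0.00104358,  0.00168531]), 'effort': array([ 6.99770703e-05, -4.93577814e+01, -3.81884370e-01, -3.14325356e+01,
        1.30060717e-02,  1.14370091e-02, -3.44862720e-06]), 'ee_pos': array([0.22444941, 0.60942834, 0.23022136]), 'eef_rot': array([ 2.57580328e+00,  1.79648372e+00, -2.41214843e-03]), 'wrist_force': array([0.87667826, 1.31381837, 0.32153997]), 'ft_torque': array([-0.00034027, -0.00616087,  0.02406764]), 'gripper_width': 1.0018119947611754} 0.0187
side {'K': array([[421.81094767,   0.        , 285.2483763 ],
       [  0.        , 421.81094767, 209.96146601],
       [  0.        ,   0.        ,   1.        ]]), 'rvec': array([ 0.36239482, -2.74442459,  1.20049873]), 'tvec': array([0.5393612 , 0.1518445 , 0.86085623])}
top {'K': array([[421.56423494,   0.        , 278.69863041],
       [  0.        , 421.56423494, 209.77485788],
       [  0.        ,   0.        ,   1.        ]]), 'rvec': array([ 2.13909821, -2.15168823,  0.2280008 ]), 'tvec': array([-0.00738164,  0.57781919,  0.86703468])}
wrist {'K': array([[325.1922621 ,   0.        , 274.75153925],
       [  0.        , 325.1922621 , 209.82653738],
       [  0.        ,   0.        ,   1.        ]]), 'hand_eye': array([[ 9.99999874e-01, -4.37444278e-04, -2.45682940e-04,
        -4.35475545e-04],
       [ 4.86943055e-04,  9.64177862e-01,  2.65256126e-01,
        -6.67392048e-02],
       [ 1.20847278e-04, -2.65256213e-01,  9.64177954e-01,
        -1.42513883e-01],
       [ 0.00000000e+00,  0.00000000e+00,  0.00000000e+00,
         1.00000000e+00]])}
```

View pics/side0.png

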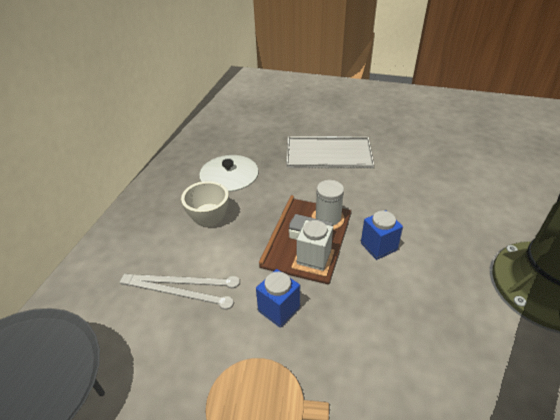

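View pics/top0.png

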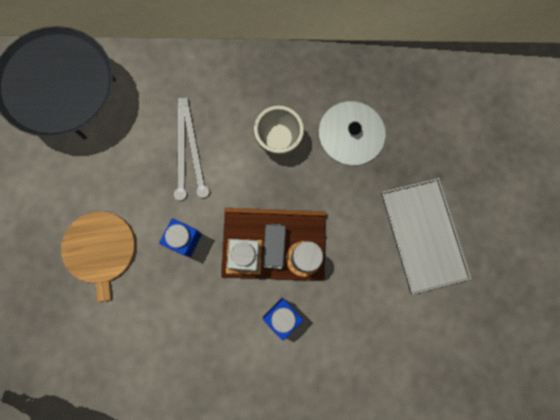

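View pics/wrist0.png

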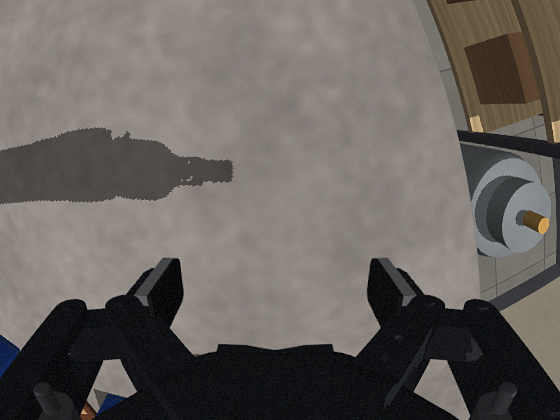

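Top view: square aluminium tin (243,255), blue lookalikes (180,237) and (283,319), round tin (306,258), salt box (275,247), tray (426,236), board (98,247). Close crop next.

```bash
cat > h.py <<'E'
import numpy as np, cv2
from bench import telemetry, eyes, bot
from scipy.spatial.transform import Rotation as R
def cam(n):
    c=eyes.camera_info(n); Rm=cv2.Rodrigues(np.array(c['rvec']))[0]; return c['K'],Rm,np.array(c['tvec']).reshape(3)
def ray(n,uv):
    K,Rm,t=cam(n); d=Rm.T@np.linalg.inv(K)@np.array([uv[0],uv[1],1.]); o=-Rm.T@t; return o,d/np.linalg.norm(d)
def atz(n,uv,z):
    o,d=ray(n,uv); return o+d*(z-o[2])/d[2]
def tri(rs):
    A=np.zeros((3,3));b=np.zeros(3)
    for o,d in rs:
        P=np.eye(3)-np.outer(d,d);A+=P;b+=P@o
    x=np.linalg.solve(A,b); return x,[np.linalg.norm((np.eye(3)-np.outer(d,d))@(x-o)) for o,d in rs]
def proj(n,p):
    K,Rm,t=cam(n); q=K@(Rm@np.asarray(p)+t); return q[:2]/q[2]
def wpose():
    s=telemetry.state(); T=np.eye(4); T[:3,:3]=R.from_rotvec(s['eef_rot']).as_matrix(); T[:3,3]=s['ee_pos']; return T
def wray(T,uv):
    c=eyes.camera_info('wrist'); K=c['K']; H=T@c['hand_eye']
    dx,dy=uv[0]-K[0,2],uv[1]-K[1,2]; r=np.hypot(dx,dy); th=r/K[0,0]
    d=np.array([np.sin(th)*dx/r,np.sin(th)*dy/r,np.cos(th)]) if r>0 else np.array([0,0,1.])
    return H[:3,3],H[:3,:3]@d
def watz(T,uv,z):
    o,d=wray(T,uv); return o+d*(z-o[2])/d[2]
def wproj(T,p):
    c=eyes.camera_info('wrist'); K=c['K']; H=np.linalg.inv(T@c['hand_eye']); q=(H@np.append(p,1))[:3]
    rr=np.hypot(q[0],q[1]); th=np.arctan2(rr,q[2]); return np.array([K[0,2]+K[0,0]*th*q[0]/rr,K[1,2]+K[0,0]*th*q[1]/rr])
def crop(src,dst,x0,y0,x1,y1,f):
    im=cv2.imread(src)[y0:y1,x0:x1]; cv2.imwrite(dst,cv2.resize(im,None,fx=f,fy=f,interpolation=cv2.INTER_CUBIC))
E
python3 - <<'E'
from h import *
crop('pics/top0.png','pics/c1.png',215,200,335,290,6)
crop('pics/side0.png','pics/c2.png',255,170,355,285,5)
crop('pics/top0.png','pics/c3.png',375,170,480,300,4.5)
crop('pics/side0.png','pics/c4.png',280,130,380,175,7)
crop('pics/top0.png','pics/c5.png',50,200,145,310,5)
crop('pics/side0.png','pics/c6.png',200,350,340,420,5)
E
```

```text
(no output)
```

View pics/c1.png

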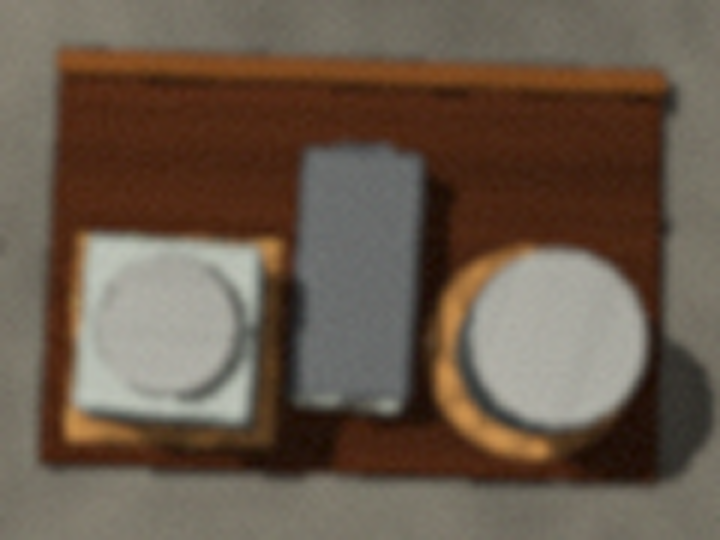

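View pics/c2.png

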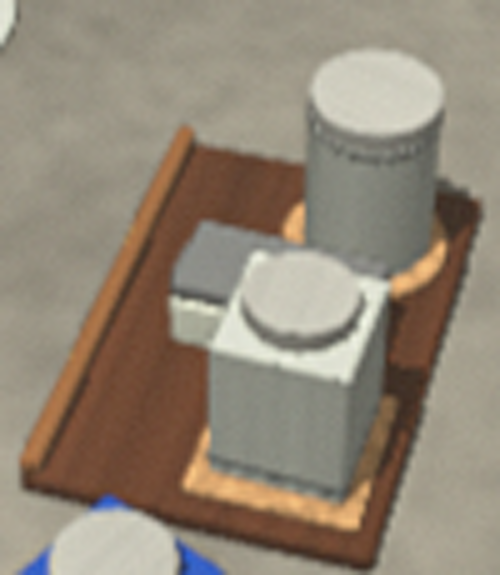

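View pics/c3.png

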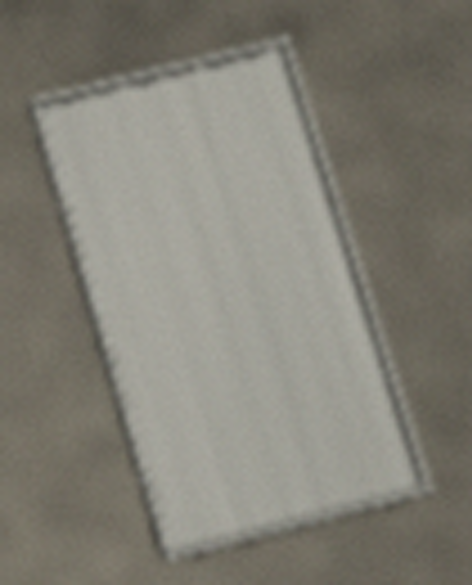

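View pics/c4.png

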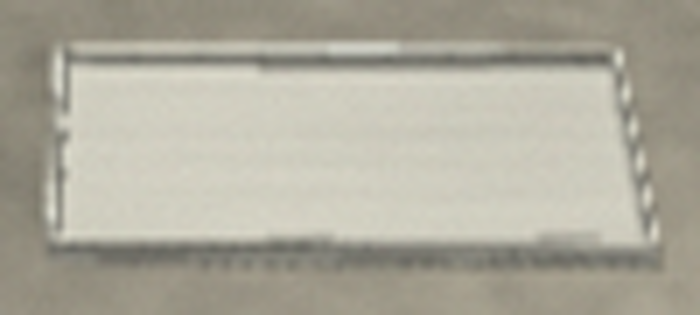

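View pics/c5.png

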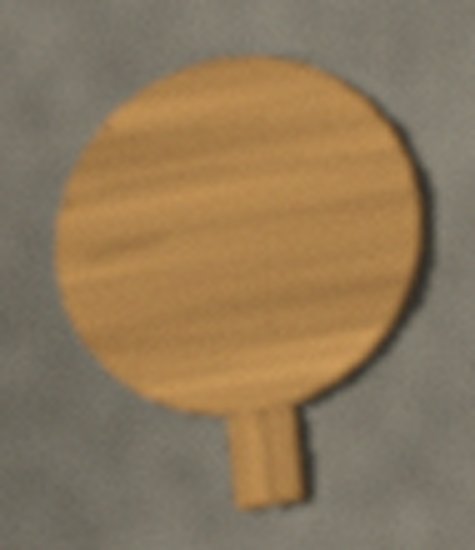

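View pics/c6.png

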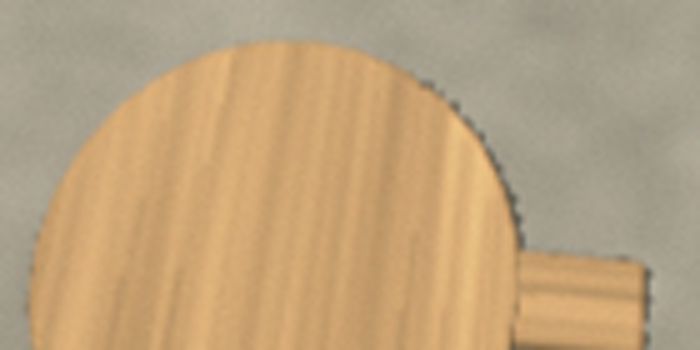

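```bash
python3 - <<'E'
from h import *
def m(p,f,x0,y0): return np.array([(p[0]+.5)/f-.5+x0,(p[1]+.5)/f-.5+y0])
t=lambda p:m(p,6,215,200); s=lambda p:m(p,5,255,170)
for n,a,b in [('sqcap',(170,324),(303,292)),('round',(558,339),(376,92)),('salt far-left',(303,152),(174,293)),('salt farright',(427,155),(208,222)),('standFL',(42,465),(365,568)),('standFR',(655,482),(482,208)),('sqcoasterFL',(65,440),(360,527))]:
    print(n,tri([ray('top',t(a)),ray('side',s(b))]))
print('tinTop corners z.09?',[atz('top',t(p),.094)[:2] for p in [(85,235),(265,240),(255,424),(77,415)]])
print('sq coaster',[atz('top',t(p),.016)[:2] for p in [(65,440),(275,445),(283,238),(74,235)]])
print('stand',[atz('top',t(p),.012)[:2] for p in [(42,465),(655,482),(665,75),(60,50)]])
print('salt top',[atz('top',t(p),.05)[:2] for p in [(303,150),(427,155),(408,402),(292,395)]])
print('roundcoaster L,B',[atz('top',t(p),.016)[:2] for p in [(434,345),(540,462)]])
c3=lambda p:m(p,4.5,375,170);c4=lambda p:m(p,7,280,130)
A=[(33,98),(288,38),(433,490),(168,558)];B=[(62,255),(50,50),(618,48),(658,248)]
A=[(33,98),(288,38),(433,490),(168,558)]
P=[atz('top',c3(p),.012)[:2] for p in A];print('tray',P,np.mean(P,0))
Q=[atz('side',c4(p),.012)[:2] for p in [(53,240),(58,47),(618,48),(658,243)]];print('tray side',Q,np.mean(Q,0))
c5=lambda p:m(p,5,50,200)
L=[atz('top',c5(p),.012)[:2] for p in [(55,232),(422,215),(245,55),(225,413)]];print('board',L,atz('top',c5((239,233)),.012))
print('handle end',atz('top',c5((270,505)),.012))
c6=lambda p:m(p,5,200,350)
print([atz('side',c6(p),.012)[:2] for p in [(28,300),(290,40),(520,240)]])
E
```

```text
sqcap (array([0.47858679, 0.06374815, 0.10474352]), [np.float64(0.0006016148556575253), np.float64(0.0006016148556575646)])
round (array([ 0.47349572, -0.06610103,  0.10521919]), [np.float64(0.00019791366732777537), np.float64(0.0001979136673278203)])
salt far-left (array([0.54492854, 0.01885937, 0.04396302]), [np.float64(0.000685945375248637), np.float64(0.0006859453752487883)])
salt farright (array([ 0.54211919, -0.02617769,  0.04694779]), [np.float64(0.001794103648379565), np.float64(0.0017941036483794576)])
standFL (array([0.436073  , 0.11563722, 0.00496341]), [np.float64(0.0012283732399337804), np.float64(0.0012283732399338096)])
standFR (array([ 0.42579929, -0.11165557,  0.00548026]), [np.float64(0.0009054031968232988), np.float64(0.0009054031968233748)])
sqcoasterFL (array([0.44278513, 0.10592142, 0.01821033]), [np.float64(0.0007608066421314458), np.float64(0.0007608066421314039)])
tinTop corners z.09? [array([0.51035262, 0.09336269]), array([0.50832547, 0.03219445]), array([0.44622006, 0.03559982]), array([0.44968032, 0.09532985])]
sq coaster [array([0.44360541, 0.1061912 ]),
[... 445 characters left out ...]
ay([ 0.43421054, -0.06784732])]
tray [array([ 0.62723467, -0.25132287]), array([ 0.65896056, -0.38660193]), array([ 0.42692676, -0.4422236 ]), array([ 0.39497741, -0.30637964])] [ 0.52702485 -0.34663201]
tray side [array([ 0.62374307, -0.25124262]), array([ 0.65812819, -0.38507066]), array([ 0.4271332 , -0.44153534]), array([ 0.39435668, -0.30693602])] [ 0.52584028 -0.34619616]
board [array([0.50515328, 0.46822474]), array([0.51176555, 0.30909511]), array([0.58394762, 0.39102402]), array([0.42603409, 0.38934895])] [0.5042508  0.38846473 0.012     ]
handle end [0.38671439 0.36760836 0.012     ]
[array([0.57692664, 0.41862061]), array([0.52355654, 0.31193462]), array([0.42900537, 0.35898643])]
```

```bash
python3 -m jog '[[[0.02,-0.05,0.003,0,0,-6,-1],[0.04,-0.1,0.006,0,0,-12,-1],[0.06,-0.15,0.01,0,0,-18,-1],[0.085,-0.2,0.013,0,0,-24,-1],[0.105,-0.25,0.016,0,0,-30,-1],[0.13,-0.3,0.02,0,0,-36,-1]]]'
python3 -m jog '[[[0.02,-0.05,0,0,0,-6,-1],[0.04,-0.1,0,0,0,-12,-1],[0.06,-0.15,0,0,0,-18,-1],[0.085,-0.2,0,0,0,-24,-1],[0.105,-0.25,0,0,0,-30,-1],[0.125,-0.3,0,0,0,-36,-1],[0.125,-0.3,0,0,0,-36,-1]]]'
python3 - <<'E'
from h import *
import pickle
T=wpose();im=eyes.snapshot('wrist');cv2.imwrite('pics/w1.png',im);np.save('T1.npy',T);print(T)
E
```

```text
time: 0.9
ee_pos: [0.3548, 0.3082, 0.2513]
eef_rot: [-3.007, -0.908, 0.0]
wrist_force: [1.1, 0.3, 0.2]
gripper_width: 1.0
time: 1.78
ee_pos: [0.4803, 0.0051, 0.2514]
eef_rot: [3.139, -0.075, 0.001]
wrist_force: [-0.6, 0.9, -0.1]
gripper_width: 0.998
[[ 9.98862750e-01 -4.76756255e-02  4.90759282e-04  4.80298799e-01]
 [-4.76749433e-02 -9.98862033e-01 -1.31878740e-03  5.06104406e-03]
 [ 5.53074829e-04  1.29389069e-03 -9.99999010e-01  2.51407196e-01]
 [ 0.00000000e+00  0.00000000e+00  0.00000000e+00  1.00000000e+00]]
```

View pics/w1.png

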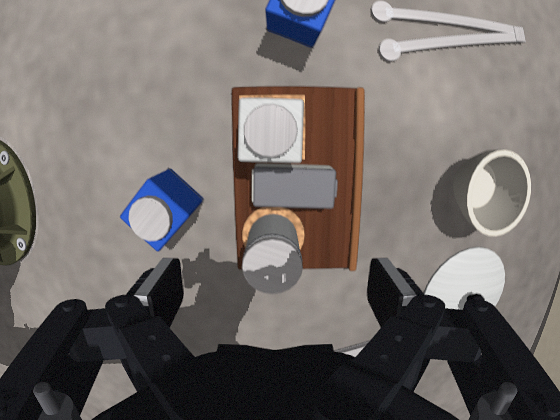

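Wrist view: square tin cap (270,130), salt box lid (293,186), round tin lid (272,265), blue lookalikes (300,15) and (160,208).

```bash
python3 - <<'E'
from h import *
crop('pics/w1.png','pics/w1c.png',225,80,375,305,2.66)
im=cv2.imread('pics/w1.png')[80:305,225:375]; cv2.imwrite('pics/w1c.png',cv2.resize(im,(400*1,600),interpolation=cv2.INTER_CUBIC))
E
```

```text
(no output)
```

View pics/w1c.png

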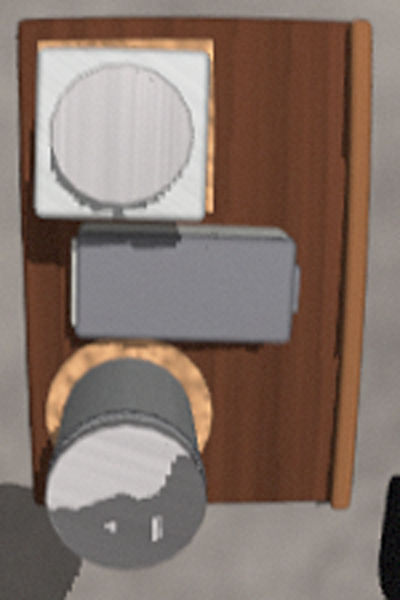

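```bash
python3 - <<'E'
from h import *
T=np.load('T1.npy')
f=600/225; m=lambda p:np.array([(p[0]+.5)/f-.5+225,(p[1]+.5)/f-.5+80])
print('cap',watz(T,m((122,135)),.106)); print('round',watz(T,m((127,496)),.106))
print('tin corners',[watz(T,m(p),.094)[:2].round(4) for p in [(37,49),(211,51),(206,219),(35,214)]])
print('salt',[watz(T,m(p),.05)[:2].round(4) for p in [(76,234),(293,240),(291,342),(77,335)]])
print('coaster',[watz(T,m(p),.016)[:2].round(4) for p in [(37,40),(214,40),(213,213)]])
print('rcoaster',[watz(T,m(p),.016)[:2].round(4) for p in [(47,412),(213,412),(129,341)]])
print('stand',[watz(T,m(p),.012)[:2].round(4) for p in [(19,20),(36,503)]])
t=lambda p:np.array([(p[0]+.5)/6-.5+215,(p[1]+.5)/6-.5+200])
print('h cap',tri([ray('top',t((170,324))),wray(T,m((122,135)))]));print('h round',tri([ray('top',t((558,339))),wray(T,m((127,496)))]))
print('blue',tri([ray('top',(283,320)),wray(T,(150,219))]))
E
```

```text
cap [0.47964948 0.06463531 0.106     ]
round [ 0.47485285 -0.06404469  0.106     ]
tin corners [array([0.452 , 0.0959]), array([0.5112, 0.0922]), array([0.5072, 0.0338]), array([0.4479, 0.0386])]
salt [array([0.4586, 0.0247]), array([0.5458, 0.0185]), array([ 0.5447, -0.0242]), array([ 0.4564, -0.017 ])]
coaster [array([0.444 , 0.1062]), array([0.52  , 0.1023]), array([0.5166, 0.0266])]
rcoaster [array([ 0.4373, -0.0619]), array([ 0.5142, -0.0656]), array([ 0.477 , -0.0297])]
stand [array([0.4362, 0.1161]), array([ 0.4274, -0.1103])]
h cap (array([0.47963526, 0.06430195, 0.09721144]), [np.float64(0.0001571004001373542), np.float64(0.0001571004001374104)])
h round (array([ 0.47416524, -0.06682495,  0.09977485]), [np.float64(0.0005224526208091571), np.float64(0.0005224526208092244)])
blue (array([ 0.34774259, -0.01694845,  0.08326478]), [np.float64(0.0008921096837461747), np.float64(0.0008921096837461955)])
```

```bash
python3 -m jog '[[[-0.003,-0.035,0,0,0,0,-1],[-0.006,-0.071,-0.03,0,0,0,-1],[-0.006,-0.071,-0.08,0,0,0,-1],[-0.006,-0.071,-0.12,0,0,0,-1],[-0.006,-0.071,-0.155,0,0,0,-1],[-0.006,-0.071,-0.18,0,0,0,-1],[-0.006,-0.071,-0.191,0,0,0,-1],[-0.006,-0.071,-0.191,0,0,0,-1]]]'
python3 - <<'E'
from h import *
T=wpose();im=eyes.snapshot('wrist');cv2.imwrite('pics/w2.png',im);np.save('T2.npy',T);print(T[:3,3])
cv2.imwrite('pics/s2.png',eyes.snapshot('side')); crop('pics/s2.png','pics/s2c.png',240,130,400,310,3)
E
```

```text
time: 2.82
ee_pos: [0.4733, -0.0601, 0.06]
eef_rot: [3.141, -0.058, -0.002]
wrist_force: [0.9, 0.4, 0.7]
gripper_width: 0.999
[ 0.47327559 -0.0601063   0.0600252 ]
```

View pics/w2.png

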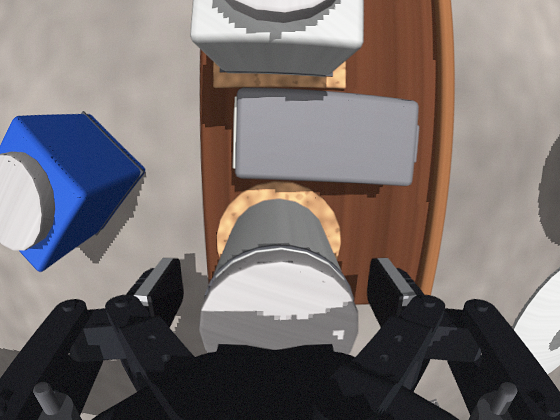

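View pics/s2c.png

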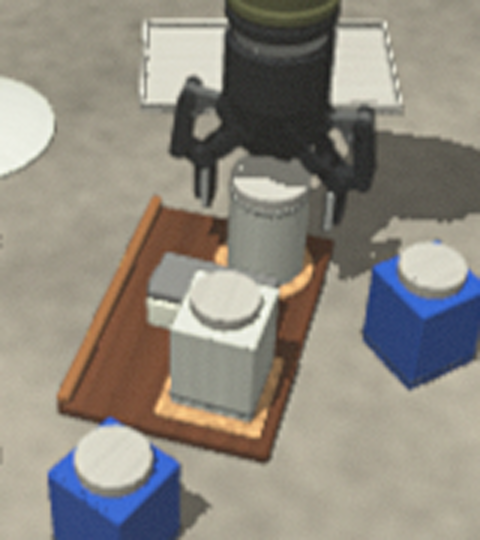

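```bash
python3 -m jog '[[[0,-0.005,0,0,0,0,-1],[0,-0.005,0,0,0,0,-1],[0,-0.005,0,0,0,0,1],[0,-0.005,0,0,0,0,1],[0,-0.005,0,0,0,0,1],[0,-0.005,0,0,0,0,1],[0,-0.005,0,0,0,0,1],[0,-0.005,0,0,0,0,1]]]'
```

```text
time: 3.92
ee_pos: [0.4741, -0.066, 0.0609]
eef_rot: [-3.141, 0.061, -0.001]
wrist_force: [-0.6, 0.3, 5.3]
gripper_width: 0.687
```

```bash
python3 -m jog '[[[0,0,0.02,0,0,0,1],[0,0,0.05,0,0,0,1],[0,-0.02,0.08,0,0,0,1],[0.015,-0.05,0.09,0,0,0,1],[0.03,-0.085,0.09,0,0,0,1],[0.05,-0.125,0.09,0,0,0,1],[0.068,-0.165,0.09,0,0,0,1],[0.085,-0.205,0.09,0,0,0,1]]]'
python3 -m jog '[[[0.013,-0.03,-0.01,0,0,0,1],[0.023,-0.053,-0.03,0,0,0,1],[0.026,-0.061,-0.055,0,0,0,1],[0.026,-0.061,-0.08,0,0,0,1],[0.026,-0.061,-0.09,0,0,0,1],[0.026,-0.061,-0.09,0,0,0,1]]]'
```

```text
time: 4.92
ee_pos: [0.5584, -0.2714, 0.1486]
eef_rot: [-3.14, 0.059, 0.004]
wrist_force: [-1.1, 0.7, -3.4]
gripper_width: 0.684
time: 5.68
ee_pos: [0.584, -0.3306, 0.059]
eef_rot: [-3.14, 0.059, 0.004]
wrist_force: [0.3, 0.4, -3.6]
gripper_width: 0.684
```

```bash
python3 -m jog '[[[0,0,-0.004,0,0,0,1],[0,0,-0.008,0,0,0,1],[0,0,-0.010,0,0,0,1],[0,0,-0.011,0,0,0,1],[0,0,-0.012,0,0,0,1],[0,0,-0.012,0,0,0,1]]]'
```

```text
time: 6.42
ee_pos: [0.5846, -0.332, 0.0483]
eef_rot: [3.141, -0.061, 0.0]
wrist_force: [0.5, 1.5, -3.2]
gripper_width: 0.689
```

```bash
python3 -m jog '[[[0,0,-0.001,0,0,0,1],[0,0,-0.0015,0,0,0,1],[0,0,-0.0015,0,0,0,1]]]'
```

```text
time: 6.8
ee_pos: [0.5848, -0.3322, 0.048]
eef_rot: [-3.141, 0.061, -0.001]
wrist_force: [-2.8, 2.2, 5.4]
gripper_width: 0.693
```

```bash
python3 -m jog '[[[0,0,0,0,0,0,-1],[0,0,0,0,0,0,-1],[0,0,0,0,0,0,-1],[0,0,0,0,0,0,-1],[0,0,0.02,0,0,0,-1],[0,0,0.06,0,0,0,-1],[0,0,0.11,0,0,0,-1],[-0.01,0.05,0.1435,0,0,0,-1]]]'
python3 -m jog '[[[-0.013,0.05,0,0,0,0,-1],[-0.027,0.1,0,0,0,0,-1],[-0.04,0.15,0,0,0,0,-1],[-0.054,0.2,0,0,0,0,-1],[-0.067,0.25,0,0,0,0,-1],[-0.08,0.3,0,0,0,0,-1],[-0.095,0.347,0,0,0,0,-1],[-0.095,0.347,0,0,0,0,-1]]]'
python3 - <<'E'
from h import *
T=wpose();im=eyes.snapshot('wrist');cv2.imwrite('pics/w3.png',im);np.save('T3.npy',T);print(T[:3,3])
cv2.imwrite('pics/s3.png',eyes.snapshot('side'));cv2.imwrite('pics/t3.png',eyes.snapshot('top'))
E
```

```text
time: 7.8
ee_pos: [0.5742, -0.2872, 0.1949]
eef_rot: [3.135, -0.072, 0.007]
wrist_force: [1.1, 1.5, 0.7]
gripper_width: 1.001
time: 8.8
ee_pos: [0.4789, 0.069, 0.1916]
eef_rot: [-3.139, 0.05, -0.002]
wrist_force: [0.2, -0.3, 1.1]
gripper_width: 1.0
[0.4788697  0.06901991 0.19160182]
```

View pics/w3.png

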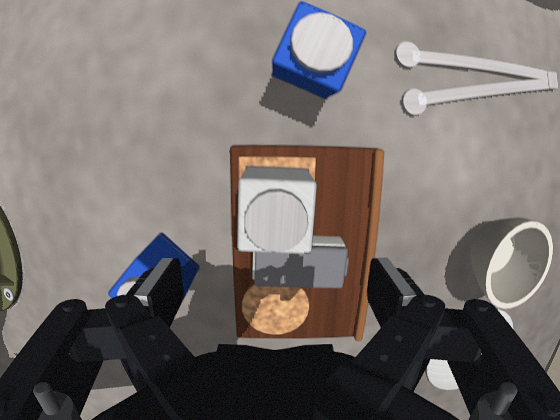

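View pics/s3.png

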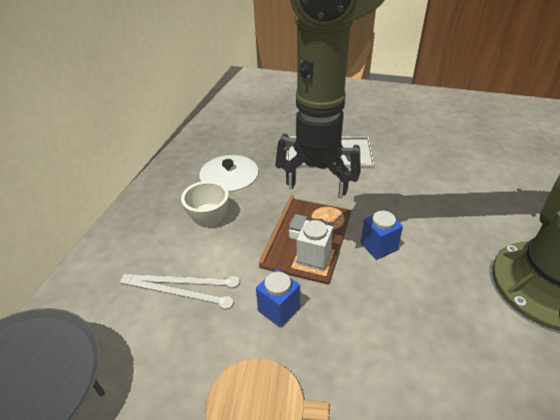

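```bash
python3 -m jog '[[[0,0,-0.04,0,0,-0.5,-1],[0,0,-0.08,0,0,-0.5,-1],[0,0,-0.11,0,0,-0.5,-1],[0,0,-0.125,0,0,-0.5,-1],[0,0,-0.13,0,0,-0.5,-1],[0,0,-0.13,0,0,-0.5,-1]]]'
python3 -m jog '[[[0,0,0,0,0,0,1],[0,0,0,0,0,0,1],[0,0,0,0,0,0,1],[0,0,0,0,0,0,1],[0,0,0,0,0,0,1],[0,0,0,0,0,0,1]]]'
```

```text
time: 9.7
ee_pos: [0.4804, 0.0647, 0.0611]
eef_rot: [-3.141, 0.076, -0.002]
wrist_force: [0.3, -1.0, -0.2]
gripper_width: 0.999
time: 10.45
ee_pos: [0.4803, 0.0652, 0.0616]
eef_rot: [-3.14, 0.074, -0.002]
wrist_force: [-1.5, -0.6, 6.1]
gripper_width: 0.692
```

```bash
python3 -m jog '[[[0,0,0.02,0,0,0,1],[0,0,0.05,0,0,0,1],[0,-0.01,0.085,0,0,0,1],[0,-0.04,0.1,0,0,0,1],[0,-0.085,0.1,0,0,0,1],[0,-0.13,0.1,0,0,0,1],[-0.002,-0.175,0.1,0,0,0,1],[-0.004,-0.22,0.1,0,0,0,1]]]'
python3 -m jog '[[[-0.002,-0.045,0,0,0,0,1],[-0.004,-0.09,0,0,0,0,1],[-0.006,-0.135,-0.005,0,0,0,1],[-0.008,-0.175,-0.03,0,0,0,1],[-0.008,-0.2,-0.06,0,0,0,1],[-0.008,-0.205,-0.085,0,0,0,1],[-0.008,-0.205,-0.1,0,0,0,1],[-0.008,-0.205,-0.1,0,0,0,1]]]'
python3 -m jog '[[[0,0,-0.004,0,0,0,1],[0,0,-0.008,0,0,0,1],[0,0,-0.010,0,0,0,1],[0,0,-0.0115,0,0,0,1],[0,0,-0.0125,0,0,0,1],[0,0,-0.0125,0,0,0,1]]]'
```

```text
time: 11.45
ee_pos: [0.4748, -0.1561, 0.16]
eef_rot: [-3.14, 0.074, 0.0]
wrist_force: [0.4, 0.5, -4.3]
gripper_width: 0.69
time: 12.45
ee_pos: [0.4671, -0.3585, 0.0591]
eef_rot: [-3.139, 0.073, 0.004]
wrist_force: [-1.6, -0.2, -3.7]
gripper_width: 0.695
time: 13.2
ee_pos: [0.4677, -0.36, 0.0487]
eef_rot: [-3.14, 0.074, -0.001]
wrist_force: [-2.6, 2.7, 5.7]
gripper_width: 0.695
```

```bash
python3 -m jog '[[[0,0,0,0,0,0,-1],[0,0,0,0,0,0,-1],[0,0,0,0,0,0,-1],[0,0,0,0,0,0,-1],[0,0,0.02,0,0,0,-1],[0,0,0.06,0,0,0,-1],[0,0,0.11,0,0,0,-1],[0,0.04,0.1525,0,0,0,-1]]]'
python3 -m jog '[[[0,0.04,0,0,0,10,-1],[0.005,0.08,0,0,0,20,-1],[0.01,0.12,0,0,0,30,-1],[0.015,0.16,0,0,0,40,-1],[0.02,0.2,0,0,0,50,-1],[0.025,0.24,0,0,0,60,-1],[0.03,0.28,0.02,0,0,70,-1],[0.034,0.32,0.05,0,0,80,-1]]]'
python3 -m jog '[[[0,0,0,0,0,5,-1],[0,0,0,0,0,9,-1],[0,0,0,0,0,9,-1]]]'
python3 - <<'E'
from h import *
T=wpose();im=eyes.snapshot('wrist');cv2.imwrite('pics/w4.png',im);np.save('T4.npy',T);print(T)
cv2.imwrite('pics/s4.png',eyes.snapshot('side'));cv2.imwrite('pics/t4.png',eyes.snapshot('top'))
crop('pics/s4.png','pics/s4c.png',240,100,400,280,3)
E
```

```text
time: 14.2
ee_pos: [0.4668, -0.3235, 0.204]
eef_rot: [3.137, -0.084, 0.003]
wrist_force: [0.6, 1.2, 1.1]
gripper_width: 1.0
time: 15.2
ee_pos: [0.5012, 0.0005, 0.2517]
eef_rot: [-2.449, -1.967, -0.0]
wrist_force: [0.4, -0.4, 0.2]
gripper_width: 1.0
time: 15.58
ee_pos: [0.5019, -0.0005, 0.2515]
eef_rot: [2.293, 2.146, 0.002]
wrist_force: [0.1, 0.4, 0.0]
gripper_width: 0.997
[[ 6.63458840e-02  9.97795334e-01  1.64181152e-03  5.01857755e-01]
 [ 9.97796454e-01 -6.63468971e-02  5.70382597e-04 -5.02682467e-04]
 [ 6.78054194e-04  1.60035118e-03 -9.99998490e-01  2.51534715e-01]
 [ 0.00000000e+00  0.00000000e+00  0.00000000e+00  1.00000000e+00]]
```

View pics/w4.png

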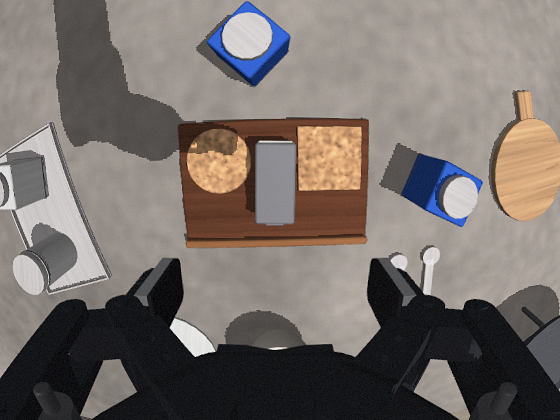

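View pics/s4.png

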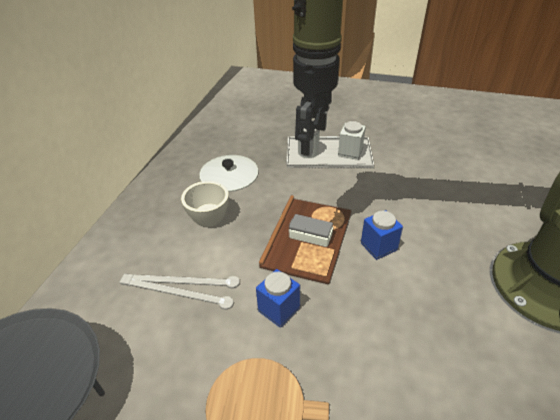

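View pics/t4.png

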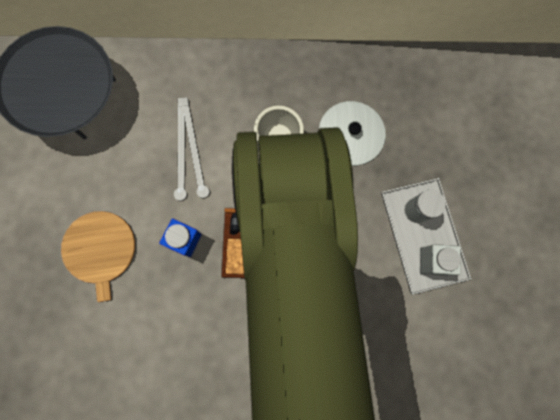

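Both tins stand in the tray (top view (430,205) and (447,260)); salt box undisturbed at wrist (276,181).

```bash
python3 - <<'E'
from h import *
crop('pics/w4.png','pics/w4c.png',175,110,375,255,4)
E
```

```text
(no output)
```

View pics/w4c.png

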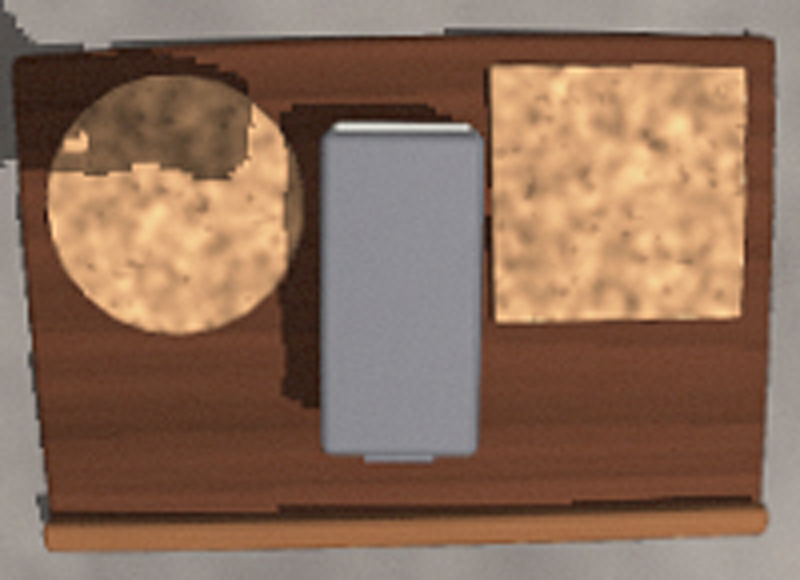

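```bash
python3 - <<'E'
from h import *
T=np.load('T4.npy'); m=lambda p:np.array([(p[0]+.5)/4-.5+175,(p[1]+.5)/4-.5+110])
S=np.array([watz(T,m(p),.05)[:2] for p in [(322,133),(483,132),(477,453),(322,453)]]);print('salt',S.round(4),S.mean(0))
C=np.array([watz(T,m(p),.016)[:2] for p in [(490,65),(747,67),(741,320),(496,322)]]);print('sq',C.round(4),C.mean(0))
L=np.array([watz(T,m(p),.016)[:2] for p in [(48,204),(304,204),(178,75),(178,334)]]);print('rd',L.round(4),L[:2].mean(0),L[2:].mean(0))
for A in (S,C):
  e=A[3]-A[0];e2=A[2]-A[1];g=A[0]-A[1];g2=A[3]-A[2];print(np.degrees([np.arctan2(-e[1],-e[0]) if e[0]<0 else np.arctan2(e[1],e[0]),np.arctan2(e2[1],e2[0]),np.arctan2(g[1],g[0]),np.arctan2(g2[1],g2[0])]).round(2))
c4=lambda p:p
im=cv2.imread('pics/s4.png')
# salt height: top far corners via side view
crop('pics/s4.png','pics/s4d.png',250,190,360,290,6)
E
```

```text
salt [[ 0.4554 -0.0186]
 [ 0.458   0.0237]
 [ 0.5463  0.0174]
 [ 0.5434 -0.0256]] [ 0.50079171 -0.00077949]
sq [[0.4409 0.0289]
 [0.4444 0.105 ]
 [0.5208 0.1014]
 [0.5169 0.0265]] [0.48074591 0.06546469]
rd [[ 0.4714 -0.1044]
 [ 0.4779 -0.0276]
 [ 0.437  -0.0614]
 [ 0.514  -0.0688]] [ 0.47461492 -0.0660043 ] [ 0.47550395 -0.06505828]
[ -4.57  -4.14 -93.46 -93.84]
[ -1.84  -2.73 -92.63 -92.97]
```

View pics/s4d.png

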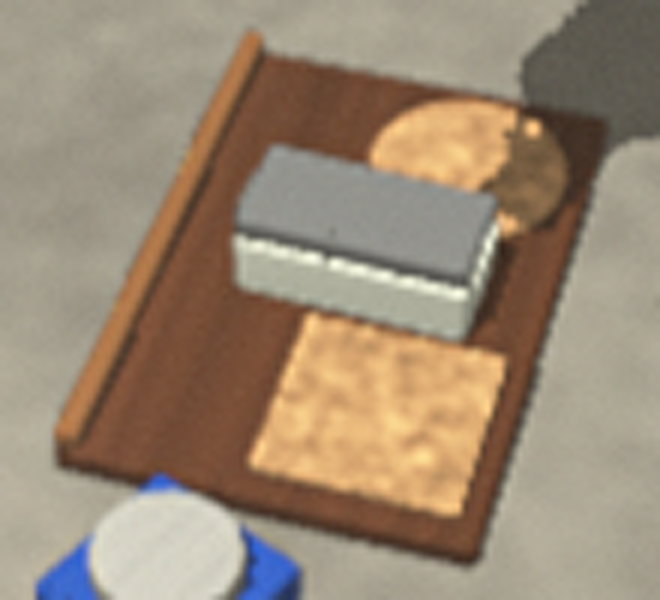

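```bash
python3 - <<'E'
from h import *
T=np.load('T4.npy'); m=lambda p:np.array([(p[0]+.5)/4-.5+175,(p[1]+.5)/4-.5+110]); s=lambda p:np.array([(p[0]+.5)/6-.5+250,(p[1]+.5)/6-.5+190])
for a,b in [((322,133),(497,197)),((483,132),(468,277)),((477,453),(238,232)),((322,453),(273,147))]: print(tri([wray(T,m(a)),ray('side',s(b))]))
E
python3 -m jog '[[[-0.001,-0.001,-0.05,0,0,0,-1],[-0.001,-0.001,-0.1,0,0,0,-1],[-0.001,-0.001,-0.15,0,0,0,-1],[-0.001,-0.001,-0.19,0,0,0,-1],[-0.001,-0.001,-0.215,0,0,0,-1],[-0.001,-0.001,-0.228,0,0,0,-1],[-0.001,-0.001,-0.232,0,0,0,-1],[-0.001,-0.001,-0.232,0,0,0,-1]]]'
python3 -m jog '[[[0,0,0,0,0,0,1],[0,0,0,0,0,0,1],[0,0,0,0,0,0,1],[0,0,0,0,0,0,1],[0,0,0,0,0,0,1],[0,0,0,0,0,0,1],[0,0,0,0,0,0,1]]]'
```

```text
(array([ 0.45549428, -0.01872987,  0.04790213]), [np.float64(7.818310435608927e-05), np.float64(7.81831043563071e-05)])
(array([0.45799224, 0.02387314, 0.04754455]), [np.float64(0.0001808256036887413), np.float64(0.00018082560368870592)])
(array([0.54660262, 0.0177038 , 0.04316836]), [np.float64(0.0018177526215648531), np.float64(0.0018177526215647627)])
(array([ 0.543607  , -0.02584641,  0.04666673]), [np.float64(0.0008205791246900514), np.float64(0.0008205791246900979)])
time: 16.73
ee_pos: [0.5013, -0.001, 0.019]
eef_rot: [2.292, 2.148, 0.002]
wrist_force: [-0.7, -0.2, 0.1]
gripper_width: 1.0
time: 17.6
ee_pos: [0.5015, -0.0009, 0.0192]
eef_rot: [2.292, 2.148, 0.002]
wrist_force: [-0.7, -0.4, 5.8]
gripper_width: 0.504
```

```bash
python3 -m jog '[[[0,0,0.02,0,0,0,1],[0,0,0.06,0,0,0,1],[0,0,0.1,0,0,0,1],[0,0.02,0.135,0,0,0,1],[0,0.06,0.15,0,0,0,1],[0,0.1,0.15,0,0,0,1],[0,0.145,0.15,0,0,0,1],[0,0.19,0.15,0,0,0,1]]]'
python3 -m jog '[[[0,0.045,0,0,0,0,1],[0,0.09,0,0,0,0,1],[0.004,0.135,0,0,0,0,1],[0.004,0.175,-0.01,0,0,0,1],[0.004,0.195,-0.04,0,0,0,1],[0.004,0.2,-0.085,0,0,0,1],[0.004,0.2,-0.12,0,0,0,1],[0.004,0.2,-0.135,0,0,0,1]]]'
python3 -m jog '[[[0,0,-0.005,0,0,0,1],[0,0,-0.009,0,0,0,1],[0,0,-0.009,0,0,0,1]]]'
python3 - <<'E'
from h import *
T=wpose();cv2.imwrite('pics/w5.png',eyes.snapshot('wrist'));np.save('T5.npy',T)
im=eyes.snapshot('side');cv2.imwrite('pics/s5.png',im);crop('pics/s5.png','pics/s5c.png',190,320,350,420,4)
E
```

```text
time: 18.6
ee_pos: [0.5, 0.1901, 0.1678]
eef_rot: [-2.292, -2.148, 0.001]
wrist_force: [1.5, -1.3, -2.2]
gripper_width: 0.505
time: 19.6
ee_pos: [0.5027, 0.3876, 0.0301]
eef_rot: [2.292, 2.148, -0.008]
wrist_force: [0.4, 0.6, -1.3]
gripper_width: 0.504
time: 19.98
ee_pos: [0.5052, 0.3894, 0.0254]
eef_rot: [-2.292, -2.148, -0.003]
wrist_force: [0.5, 0.4, -1.7]
gripper_width: 0.506
```

View pics/w5.png

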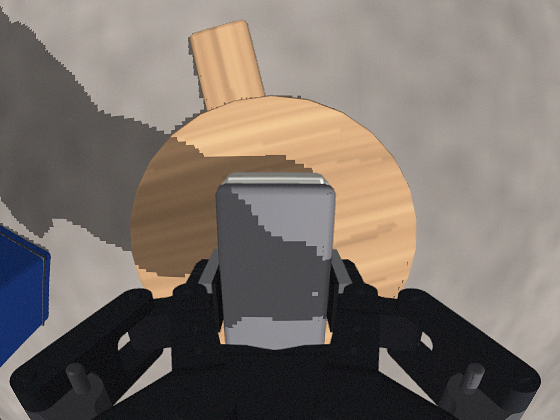

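View pics/s5c.png

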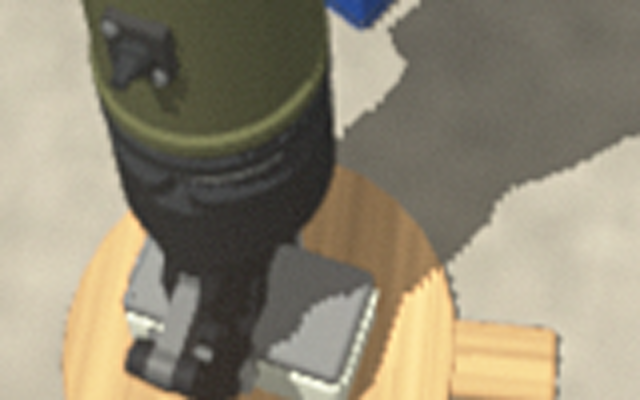

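```bash
python3 - <<'E'
from h import *
from scipy.optimize import least_squares
T=np.load('T5.npy')
P=np.array([watz(T,p,.012)[:2] for p in [(131,228),(416,228),(289,96),(160,160),(388,155),(142,280),(410,268)]])
r=least_squares(lambda q:np.hypot(*(P-q[:2]).T)-.08,[.505,.389]);print(r.x,r.fun.round(4),T[:3,3])
S=np.array([watz(T,p,.056)[:2] for p in [(218,186),(335,186)]]);print(S,S.mean(0)+.045*np.array([.998,-.066]))
E
python3 -m jog '[[[0,0,-0.003,0,0,0,1],[0,0,-0.005,0,0,0,1],[0,0,-0.006,0,0,0,1],[0,0,-0.006,0,0,0,1]]]'
```

```text
[0.50743408 0.38850341] [-0.0007 -0.0017  0.0022 -0.0026 -0.0012 -0.0027 -0.003 ] [0.50521178 0.38943236 0.02543289]
[[0.45907693 0.37174343]
 [0.46178193 0.41309798]] [0.50533943 0.3894507 ]
time: 20.58
ee_pos: [0.5047, 0.3891, 0.0192]
eef_rot: [-2.292, -2.148, -0.0]
wrist_force: [-3.3, -1.5, 5.5]
gripper_width: 0.505
```

```bash
python3 -m jog '[[[0,0,0,0,0,0,-1],[0,0,0,0,0,0,-1],[0,0,0,0,0,0,-1],[0,0,0,0,0,0,-1],[0,0,0.02,0,0,0,-1],[0,0,0.07,0,0,0,-1],[0,0,0.13,0,0,0,-1],[0,-0.03,0.18,0,0,0,-1]]]'
python3 - <<'E'
from h import *
T=wpose();cv2.imwrite('pics/w6.png',eyes.snapshot('wrist'));np.save('T6.npy',T);print(T[:3,3])
E
python3 -m jog '[[[0,-0.05,0,0,0,-6,-1],[0,-0.1,0,0,0,-12,-1],[0,-0.15,0,0,0,-18,-1],[0,-0.2,0,0,0,-24,-1],[0,-0.25,0,0,0,-30,-1],[0,-0.3,0,0,0,-36,-1],[0,-0.35,0,0,0,-42,-1],[0,-0.38,0,0,0,-48,-1]]]'
```

```text
time: 21.58
ee_pos: [0.5043, 0.3616, 0.2024]
eef_rot: [-2.287, -2.152, -0.007]
wrist_force: [0.5, 0.4, -0.9]
gripper_width: 1.003
[0.50426716 0.36162284 0.20237451]
time: 22.62
ee_pos: [0.5046, -0.0244, 0.1997]
eef_rot: [-2.971, -1.019, -0.004]
wrist_force: [0.4, 0.2, -0.5]
gripper_width: 1.003
```

View pics/w6.png

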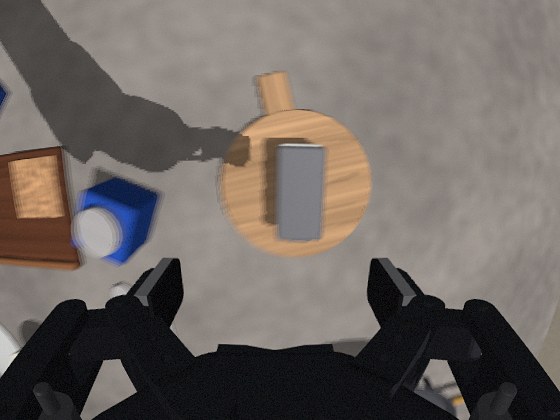

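```bash
python3 -m jog '[[[0,-0.05,0.005,0,0,-6,-1],[0,-0.1,0.01,0,0,-12,-1],[0,-0.15,0.02,0,0,-18,-1],[0.005,-0.2,0.03,0,0,-24,-1],[0.01,-0.25,0.04,0,0,-30,-1],[0.015,-0.3,0.05,0,0,-36,-1],[0.015,-0.314,0.05,0,0,-41,-1],[0.015,-0.314,0.05,0,0,-41,-1]]]'
python3 -m jog '[[[0,0,0,0,0,0,-1],[0,0,0,0,0,0,-1]]]'
python3 - <<'E'
from h import *
T=wpose();cv2.imwrite('pics/w7.png',eyes.snapshot('wrist'));np.save('T7.npy',T);print(T[:3,3],np.degrees(np.arctan2(T[1,0],T[0,0])))
cv2.imwrite('pics/t7.png',eyes.snapshot('top'));cv2.imwrite('pics/s7.png',eyes.snapshot('side'))
crop('pics/w7.png','pics/w7c.png',150,100,400,320,2.7)
E
```

```text
time: 23.62
ee_pos: [0.5188, -0.3368, 0.2492]
eef_rot: [3.139, -0.078, 0.001]
wrist_force: [0.4, 0.5, 0.5]
gripper_width: 0.997
time: 23.88
ee_pos: [0.5202, -0.3335, 0.2485]
eef_rot: [-3.14, 0.07, -0.001]
wrist_force: [0.7, 0.1, 0.2]
gripper_width: 0.995
[ 0.5201771  -0.33347335  0.2485255 ] -2.5434139577954324
```

View pics/w7.png

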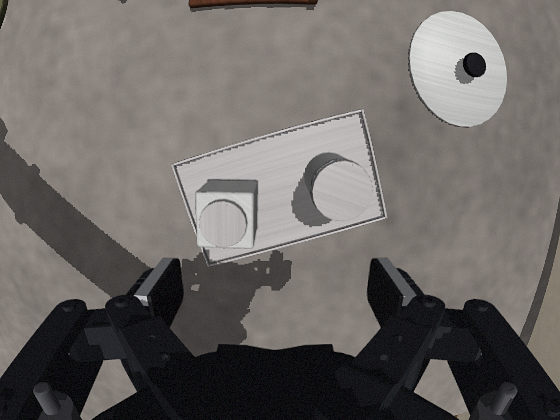

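View pics/t7.png

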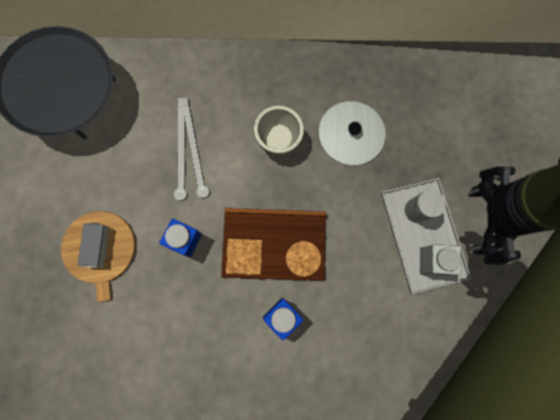

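View pics/w7c.png

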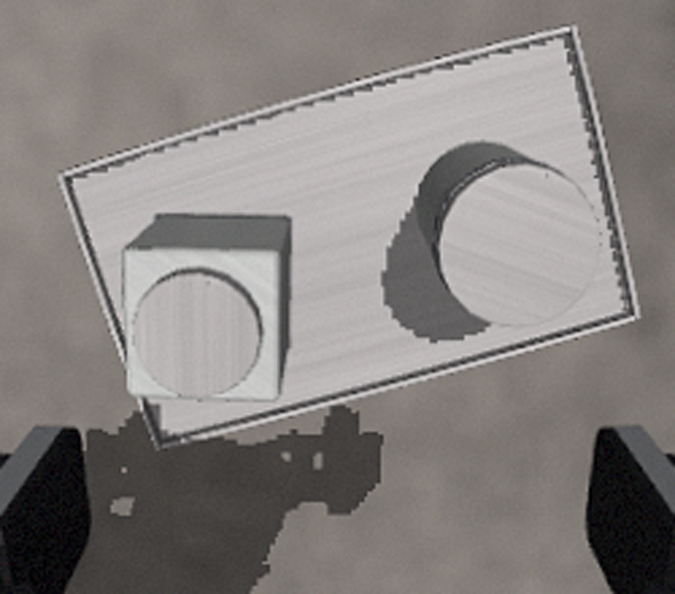

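```bash
python3 - <<'E'
from h import *
T=np.load('T7.npy'); m=lambda p:np.array([(p[0]+.5)/2.7-.5+150,(p[1]+.5)/2.7-.5+100])
print('cap',watz(T,m((198,333)),.093)); print('round',watz(T,m((520,245)),.093))
C=[watz(T,m(p),.081)[:2].round(4) for p in [(123,250),(279,250),(277,400),(128,396)]];print(C,np.mean(C,0))
crop('pics/t7.png','pics/t7c.png',60,205,140,305,6)
crop('pics/s7.png','pics/s7c.png',200,350,340,420,5)
E
```

```text
cap [ 0.46909224 -0.35968597  0.093     ]
round [ 0.58474211 -0.33252041  0.093     ]
[array([ 0.4415, -0.3303]), array([ 0.4993, -0.3333]), array([ 0.4948, -0.3914]), array([ 0.4368, -0.3878])] [ 0.4681 -0.3607]
```

View pics/t7c.png

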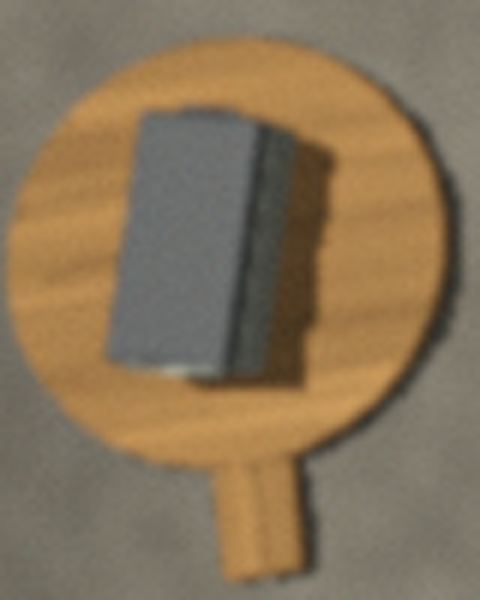

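View pics/s7c.png

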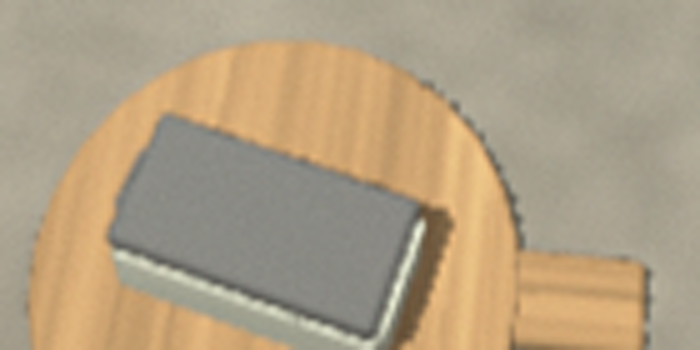

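```bash
python3 - <<'E'
from h import *
m=lambda p:np.array([(p[0]+.5)/6-.5+60,(p[1]+.5)/6-.5+205])
print(np.mean([atz('top',m(p),.05) for p in [(143,112),(258,122),(225,375),(107,360)]],0), np.mean([atz('top',m(p),.012) for p in [(7,252),(445,240),(235,38),(215,468)]],0))
n=lambda p:np.array([(p[0]+.5)/5-.5+200,(p[1]+.5)/5-.5+350])
print(np.mean([atz('side',n(p),.05) for p in [(168,115),(425,205),(372,338),(112,238)]],0))
E
```

```text
[0.50384115 0.38901921 0.05      ] [0.50491599 0.38885269 0.012     ]
[0.50269444 0.38997607 0.05      ]
```

```bash
python3 -m jog '[[[-0.026,-0.012,-0.03,0,0,0,-1],[-0.052,-0.025,-0.07,0,0,0,-1],[-0.052,-0.025,-0.115,0,0,0,-1],[-0.052,-0.025,-0.155,0,0,0,-1],[-0.052,-0.025,-0.185,0,0,0,-1],[-0.052,-0.025,-0.2,0,0,0,-1],[-0.052,-0.025,-0.2,0,0,0,-1],[-0.052,-0.025,-0.2,0,0,0,-1]]]'
python3 -m jog '[[[0,0,0,0,0,0,1],[0,0,0,0,0,0,1],[0,0,0,0,0,0,1],[0,0,0,0,0,0,1],[0,0,0,0,0,0,1],[0,0,0,0,0,0,1]]]'
```

```text
time: 25.02
ee_pos: [0.4685, -0.3607, 0.0497]
eef_rot: [3.14, -0.074, 0.003]
wrist_force: [-0.2, 0.1, -0.6]
gripper_width: 0.998
time: 25.78
ee_pos: [0.468, -0.3606, 0.0497]
eef_rot: [3.14, -0.075, 0.002]
wrist_force: [-1.8, 0.4, 4.7]
gripper_width: 0.689
```

```bash
python3 -m jog '[[[0,0,0.02,0,0,0,1],[0,0,0.05,0,0,0,1],[0,0,0.085,0,0,0,1],[0,0.02,0.105,0,0,0,1],[0.002,0.06,0.11,0,0,0,1],[0.004,0.105,0.11,0,0,0,1],[0.006,0.15,0.11,0,0,0,1],[0.008,0.195,0.11,0,0,0,1]]]'
python3 -m jog '[[[0.001,0.045,0,0,0,0,1],[0.002,0.09,0,0,0,0,1],[0.003,0.135,0,0,0,0,1],[0.004,0.18,-0.01,0,0,0,1],[0.004,0.215,-0.03,0,0,0,1],[0.004,0.231,-0.055,0,0,0,1],[0.004,0.231,-0.08,0,0,0,1],[0.004,0.231,-0.087,0,0,0,1]]]'
python3 -m jog '[[[0,0,-0.004,0,0,0,1],[0,0,-0.004,0,0,0,1],[0,0,-0.004,0,0,0,1]]]'
python3 - <<'E'
from h import *
T=wpose();print(T[:3,3],np.degrees(np.arctan2(T[1,0],T[0,0])))
cv2.imwrite('pics/w8.png',eyes.snapshot('wrist'));cv2.imwrite('pics/s8.png',eyes.snapshot('side'));crop('pics/s8.png','pics/s8c.png',250,160,360,290,4.5)
E
```

```text
time: 26.78
ee_pos: [0.4751, -0.1637, 0.1587]
eef_rot: [-3.14, 0.075, -0.0]
wrist_force: [0.5, 0.6, -4.9]
gripper_width: 0.695
time: 27.78
ee_pos: [0.4783, 0.0655, 0.0704]
eef_rot: [3.139, -0.075, -0.004]
wrist_force: [-0.1, -1.2, -5.2]
gripper_width: 0.693
time: 28.15
ee_pos: [0.4803, 0.066, 0.0682]
eef_rot: [-3.14, 0.075, -0.002]
wrist_force: [-0.3, -0.1, -3.5]
gripper_width: 0.691
[0.48029468 0.06596736 0.06818013] -2.737774887431463
```

View pics/s8c.png

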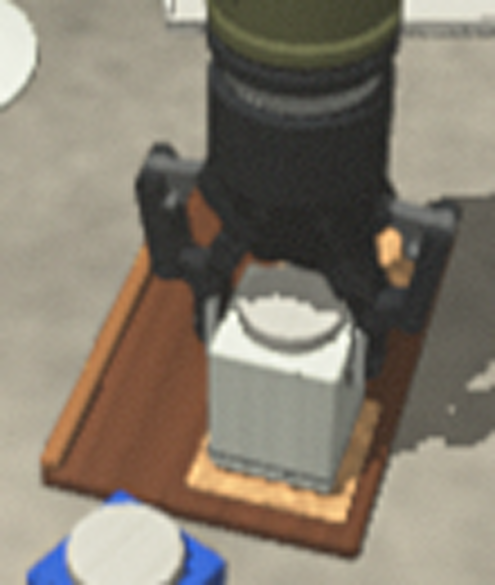

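View pics/w8.png

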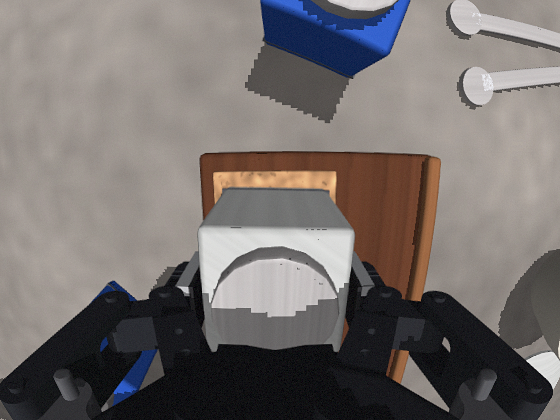

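```bash
python3 -m jog '[[[0,0,-0.003,0,0,0,1],[0,0,-0.005,0,0,0,1],[0,0,-0.006,0,0,0,1],[0,0,-0.0065,0,0,0,1],[0,0,-0.0065,0,0,0,1]]]'
```

```text
time: 28.88
ee_pos: [0.4797, 0.0661, 0.0627]
eef_rot: [-3.139, 0.074, 0.002]
wrist_force: [-7.9, -1.1, 15.9]
gripper_width: 0.691
```

```bash
python3 -m jog '[[[0,0,0.0005,0,0,0,1],[0,0,0.001,0,0,0,-1],[0,0,0.001,0,0,0,-1],[0,0,0.001,0,0,0,-1],[0,0,0.001,0,0,0,-1],[0,0,0.03,0,0,0,-1],[0,0,0.075,0,0,0,-1],[0,-0.01,0.13,0,0,0,-1]]]'
python3 -m jog '[[[0.014,-0.05,0,0,0,0,-1],[0.028,-0.1,0,0,0,0,-1],[0.042,-0.15,0,0,0,0,-1],[0.056,-0.2,0,0,0,0,-1],[0.07,-0.25,0,0,0,0,-1],[0.084,-0.3,0,0,0,0,-1],[0.1,-0.35,0,0,0,0,-1],[0.105,-0.388,0,0,0,0,-1]]]'
python3 -m jog '[[[0,0,0,0,0,0,-1],[0,0,-0.04,0,0,0,-1],[0,0,-0.08,0,0,0,-1],[0,0,-0.115,0,0,0,-1],[0,0,-0.135,0,0,0,-1],[0,0,-0.143,0,0,0,-1],[0,0,-0.143,0,0,0,-1]]]'
python3 -m jog '[[[0,0,0,0,0,0,1],[0,0,0,0,0,0,1],[0,0,0,0,0,0,1],[0,0,0,0,0,0,1],[0,0,0,0,0,0,1],[0,0,0,0,0,0,1]]]'
```

```text
time: 29.88
ee_pos: [0.4788, 0.0564, 0.1915]
eef_rot: [3.14, -0.072, -0.002]
wrist_force: [0.4, 0.7, 1.2]
gripper_width: 0.996
time: 30.88
ee_pos: [0.585, -0.3341, 0.19]
eef_rot: [3.14, -0.075, -0.002]
wrist_force: [1.1, 0.3, 0.7]
gripper_width: 1.0
time: 31.75
ee_pos: [0.585, -0.332, 0.0483]
eef_rot: [3.14, -0.074, 0.001]
wrist_force: [-0.7, -0.6, 0.5]
gripper_width: 1.0
time: 32.5
ee_pos: [0.5854, -0.3327, 0.0495]
eef_rot: [3.14, -0.074, 0.004]
wrist_force: [0.1, 0.9, 6.1]
gripper_width: 0.689
```

```bash
python3 -m jog '[[[0,0,0.02,0,0,0,1],[0,0,0.05,0,0,0,1],[-0.005,0.01,0.085,0,0,0,1],[-0.02,0.045,0.1,0,0,0,1],[-0.037,0.085,0.1,0,0,0,1],[-0.053,0.125,0.1,0,0,0,1],[-0.07,0.165,0.1,0,0,0,1],[-0.086,0.205,0.1,0,0,0,1]]]'
python3 -m jog '[[[-0.014,0.035,0,0,0,0,1],[-0.024,0.058,-0.02,0,0,0,1],[-0.024,0.061,-0.05,0,0,0,1],[-0.024,0.061,-0.07,0,0,0,1],[-0.024,0.061,-0.08,0,0,0,1],[-0.024,0.061,-0.08,0,0,0,1],[-0.024,0.061,-0.08,0,0,0,1]]]'
python3 - <<'E'
from h import *
T=wpose();print(T[:3,3],np.degrees(np.arctan2(T[1,0],T[0,0])))
cv2.imwrite('pics/w9.png',eyes.snapshot('wrist'));cv2.imwrite('pics/s9.png',eyes.snapshot('side'));crop('pics/s9.png','pics/s9c.png',250,160,360,290,4.5)
E
```

```text
time: 33.5
ee_pos: [0.4974, -0.126, 0.1478]
eef_rot: [-3.14, 0.076, 0.001]
wrist_force: [-0.4, 0.9, -1.9]
gripper_width: 0.695
time: 34.38
ee_pos: [0.4753, -0.0663, 0.0687]
eef_rot: [-3.14, 0.075, -0.002]
wrist_force: [0.7, 0.3, -3.6]
gripper_width: 0.69
[ 0.47527227 -0.06634323  0.06866946] -2.746979174832752
```

View pics/s9c.png

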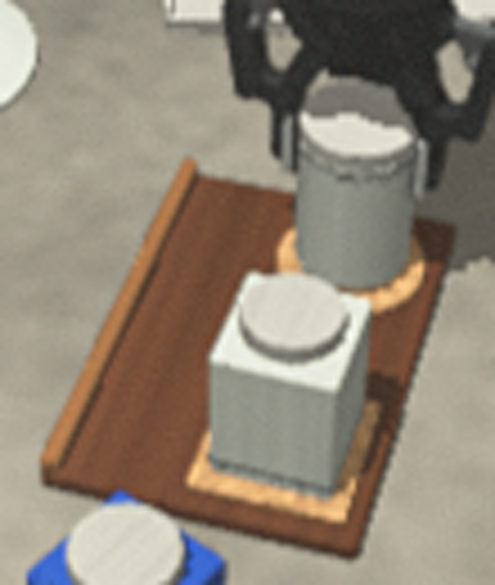

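View pics/w9.png

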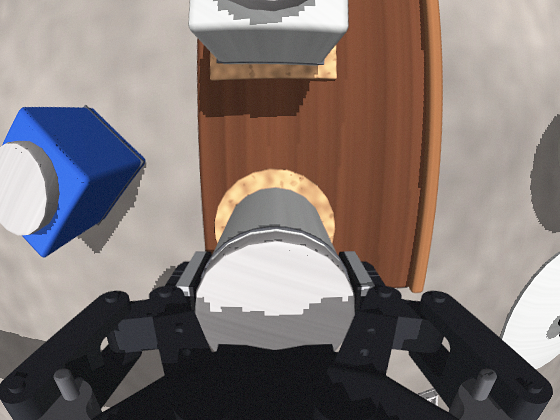

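```bash
python3 -m jog '[[[0,0,-0.003,0,0,0,1],[0,0,-0.0045,0,0,0,1],[0,0,-0.0055,0,0,0,1],[0,0,-0.006,0,0,0,1],[0,0,-0.006,0,0,0,1]]]'
```

```text
time: 35.1
ee_pos: [0.4746, -0.066, 0.0625]
eef_rot: [-3.14, 0.074, 0.001]
wrist_force: [-4.5, -0.0, 7.1]
gripper_width: 0.689
```

Contact; release, rise and move aside to check.

```bash
python3 -m jog '[[[0,0,0,0,0,0,-1],[0,0,0,0,0,0,-1],[0,0,0,0,0,0,-1],[0,0,0,0,0,0,-1],[0,0,0.03,0,0,0,-1],[0,0,0.075,0,0,0,-1],[0,0,0.13,0,0,0,-1],[0,0.01,0.17,0,0,0,-1]]]'
python3 -m jog '[[[0,0.03,0.02,0,0,0,-1],[0,0.06,0.02,0,0,0,-1],[0,0.06,0.02,0,0,0,-1],[0,0.06,0.02,0,0,0,-1]]]'
python3 - <<'E'
from h import *
T=wpose();print(T[:3,3]);np.save('T10.npy',T)
cv2.imwrite('pics/w10.png',eyes.snapshot('wrist'));cv2.imwrite('pics/s10.png',eyes.snapshot('side'));crop('pics/s10.png','pics/s10c.png',250,160,360,290,4.5)
crop('pics/w10.png','pics/w10c.png',215,60,375,300,2.5)
E
```

```text
time: 36.1
ee_pos: [0.4751, -0.0569, 0.2341]
eef_rot: [-3.139, 0.077, -0.004]
wrist_force: [0.1, 1.5, 0.1]
gripper_width: 1.002
time: 36.6
ee_pos: [0.4745, 0.0031, 0.2516]
eef_rot: [3.14, -0.075, -0.0]
wrist_force: [-0.6, -1.3, -0.4]
gripper_width: 1.001
[0.47452812 0.00305994 0.25160534]
```

View pics/w10c.png

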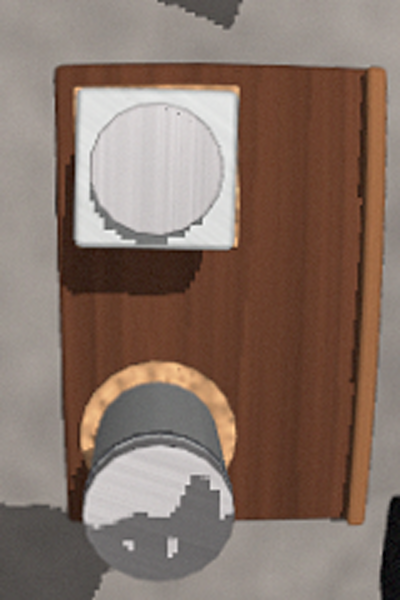

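View pics/s10.png

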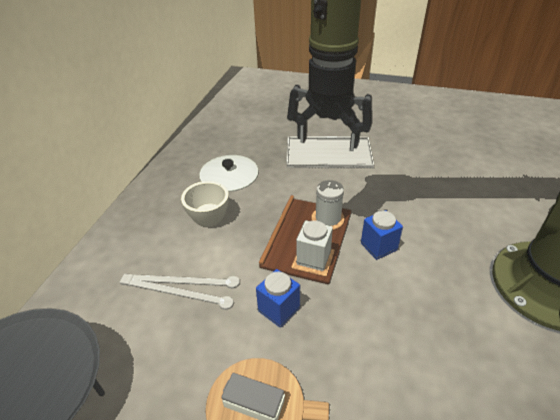

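```bash
python3 - <<'E'
from h import *
T=np.load('T10.npy'); m=lambda p:np.array([(p[0]+.5)/2.5-.5+215,(p[1]+.5)/2.5-.5+60])
print('cap',watz(T,m((157,169)),.106)); print('round',watz(T,m((160,512)),.106))
C=[watz(T,m(p),.094)[:2].round(4) for p in [(76,88),(240,88),(237,248),(75,247)]];print(C,np.mean(C,0))
L=[watz(T,m(p),.016)[:2].round(4) for p in [(81,440),(238,440),(158,361)]];print(L)
S=[watz(T,m(p),.016)[:2].round(4) for p in [(73,88),(240,86),(239,246)]];print(S)
print(telemetry.state()['time'])
E
```

```text
cap [0.48010486 0.0650815  0.106     ]
round [ 0.47521894 -0.06505257  0.106     ]
[array([0.4522, 0.0965]), array([0.5119, 0.0938]), array([0.5085, 0.0344]), array([0.4485, 0.0376])] [0.480275 0.065575]
[array([ 0.4371, -0.066 ]), array([ 0.5148, -0.0699]), array([ 0.477 , -0.0276])]
[array([0.4442, 0.1037]), array([0.5208, 0.101 ]), array([0.5175, 0.0261])]
36.7
```

Both tins are within about 2 mm of their coaster centres and the gripper is clear, so I'm handing in.

```bash
python3 - <<'E'
from bench import ticket
print(ticket.finish_job())
E
```

```text
the job is handed in; nothing more can be done
None
```

I parked both tins in the tray, moved the salt box to the middle of the round board, then put each tin back on its own coaster. I handed the job in at about 37 s of the 131 s; the hand-in gave no verdict.

Last checks:
- **Tins:** the final wrist picture puts both within about 2 mm of their coaster centres, and the square tin's sides were within about 1° of the coaster's. Both stand upright and let go.
- **Salt box:** the top and side pictures taken just after placing it put it within about 3 mm of the board centre. The last side picture shows it still flat there.
- **Bystanders:** the mortar, lid and tongs look unmoved in the last side picture, checked by eye only. The gripper was open about 0.25 m up, touching nothing.

Where the measurements disagreed:
- **Heights:** heights from two views were off the stated values by up to about 9 mm (tin tops at 97–105 mm against 106, salt box lid at 43–48 mm against 50). I used the stated heights and relied on contact force when setting things down.
- **Board centre:** the estimates differed by about 2.5 mm in x.
- **Contact force:** the square tin met its coaster with about 16 N, the hardest of the set-downs.

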